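# Take a bent-laminated bracket out of its bending form and hold it up level

### The job

The glue in the bending form has cured and the clamps are off: lift the loose upper caul off the form and stand it upright on the bare bench beside the form, setting it down rather than dropping it. Then lift the striped bent-wood bracket straight up out of the cavity, keeping it level, and finish holding it in the gripper, still and level, a hand's width clear above the top of the form, so that I can wipe its underside; do not let go of it. Leave the glue bottle, tile stack, mallet and F-clamp where they are.

Things in the scene. Friction and masses are not known exactly. Their poses are not given: they have to be found in the camera images.
- form: Fixed lower half of the bending form: brown fibreboard block 38 mm thick (its x), 236 long (its y), top 100 above the bench, on a base board 130 x 280 x 18. A cork-lined trough, open at both long sides, is cut into its top: flat floor 87 long in the middle, 58 above the bench, curving up at both ends into 50 degree slopes. Origin: centre of the board's underside, on the bench; z up.
- form_seat (a point): The middle of the cavity floor, 58 mm above the bench; the bracket's origin is here when it lies in the form. Axes as form.
- bracket: Bent-wood bracket of dark and light veneers (dark on top), about 75 g, loose in the cavity: a trough 48 mm wide (its x), 203 long over its leg ends (its y), 55 tall, 8 thick. Middle 84 mm flat, legs flare up at 50 degrees. Long edges overhang the form 5 mm each side: grip the flat across x, fingertips free to 35 mm below the origin. Origin: centre of the flat's underside; z up.
- caul: Loose upper half of the form: pale plywood block 38 mm thick (its x), 70 tall, about 260 g; top flat, 181 long (its y), underside flat, 79 long, ends curved to match the bracket's inside. Rests on the bracket's flat, its origin 8 mm above the bracket's. Stands stably on its underside. Origin: centre of the underside; centre of mass 39 mm above it; z up.
- glue_bottle: Bystander: upright yellow glue bottle, 62 mm in diameter, 170 mm tall. Origin: centre of its underside.
- tile_stack: Bystander: stack of diamond-shaped wooden tiles (one solid piece), 70 mm tall, 121 mm along its x and 70 mm along its y. Origin: centre of its underside.
- mallet: Bystander: wooden mallet lying on the bench; handle along its x from -160 mm to the head, head 70 mm (x, from 10 to 80 mm) by 120 mm (y) by 64 mm tall. Origin on the bench below the handle's axis.
- f_clamp: Bystander: red and steel F-clamp lying flat on the bench, 330 mm along its x (from -156 to 175 mm), 115 mm along its y (from -60 to 56 mm), 28 mm tall. Origin on the bench near its middle.
Things that resemble listed ones, but are neither listed nor needed, are in the scene too. There is more than one size of the caul; the one meant has the size given above. Of the things shaped like the bracket, the wood one is meant.

How it is judged:
On the way, in this order (a step that is already met when the one before it is completed fails the run):
1. the caul stands upright on the bare bench, off the form, at rest and let go of (height (world z) of caul below 0.006 m and angle between caul's own z axis and vertical below 0.12 rad and linear speed of caul below 0.02 m/s and contact force between the fingers and caul below 0.05 N), for 0.2 s.
2. the bracket is lifted out of the cavity, level, in the gripper (z of bracket in the frame of form_seat above 0.06 m and angle between bracket's own z axis and vertical below 0.15 rad and contact force between bracket and form below 0.05 N and contact force between the fingers and bracket above 1 N), for 0.1 s.
At the end, for the whole second after the job is handed in: Gripper holds the bracket still (<20 mm/s), level (5 degrees), touching only the fingers, within 80 mm sideways of its seat and 60 to 208 mm above the form's top (102 to 250 mm above the cavity floor); caul upright (7 degrees) on the bare bench, at rest, let go; others within 30 mm (all of step 1 and z of bracket in the frame of form_seat between 0.102 and 0.25 m and horizontal distance between bracket and form_seat below 0.08 m and angle between bracket's own z axis and vertical below 0.09 rad and linear speed of bracket below 0.02 m/s and angular speed of bracket below 0.15 rad/s and contact force between the fingers and bracket above 1 N and contact force between bracket and form below 0.05 N and contact force between bracket and caul below 0.05 N and contact force between anything else and caul above 1 N); the arm keeps its last pose, push and grip.
It fails at once if the bracket is tipped by more than 14 degrees (angle between bracket's own z axis and vertical above 0.25 rad).
It fails at once if the caul is tipped over (angle between caul's own z axis and vertical above 0.6 rad).
It fails at once if the caul is dropped: let go beside the form more than 15 mm above the bench (horizontal distance between caul and form above 0.06 m and height (world z) of caul above 0.015 m and contact force between the fingers and caul below 0.02 N).
It fails at once if the glue bottle, tile stack, mallet or F-clamp is moved by more than 30 mm (distance of any of glue_bottle, tile_stack, mallet, f_clamp from where it was at the start of the episode above 0.03 m).
It also fails if it takes over 59 s, if anything falls off the work surface, if the arm or the gripper's body presses on something with over 40 N, if the wrist force passes 120 N, or if a joint passes its speed limit or range.

### The arm

A 6-joint arm with a two-finger parallel gripper is mounted at the origin on the work surface. World frame = base frame: x ahead of the robot, y to its left, z up, the work surface at z = 0. Lengths are in m, angles in rad, forces in N, time in s.
With the tool pointing down it reaches from about 0.35 to 0.85 m from the base axis. Payload 8.1 kg.
Tool frame: the origin (TCP) lies on the mounting face of the last link; the fingertips stand 173 mm ahead of it and the grasp point (between the pads) lies 155 mm ahead of it; x points along the fingers, y is the direction in which the jaws open and shut, and the axes are right-handed (so a half turn about x gives the same grasp; the last joint's range is limited). The gripper opens to 85 mm and grips with 20 to 120 N. Pads are 22 mm wide; open, the fingers measure 114 mm over their backs; the gripper's body (76 mm by 85 mm) begins 54 mm behind the grasp point. The pads swing forward as they close: fully open they stand 13 mm farther back than shut.
Start: joints at [-1.212, 0.13, 1.488, -0, 1.523, -0.085], TCP at [0.258, -0.542, 0.405] pointing down, gripper open.
Joint ranges: [-2.96, 2.96], [-0.89, 2.26], [0.02, 2.5], [-1.34, 4.48], [0, 2.73], [-2.66, 2.66]. Speed limits (rad/s): [2.39, 2.39, 2.79, 3.14, 3.14, 3.14].

### API

Orientations are given as a 3x3 rotation matrix whose columns are the frame's x, y, z axes.
In Python, from rig import arm, eyes gives the robot as it stands. The module is installed in compiled form; this text tells all that it offers.
- The arm moves only by the tool carry_out, never from a script. Its argument "commands" is a list of rows, each a list of 7 numbers: the shift along the tool's x, y, z scaled (see below), then the turn, a rotation vector about the tool's x, y, z scaled (see below), then the gripper command: -1 is fully open, 1 is shut, values between are in proportion. In form: [[x, y, z, wx, wy, wz, jaw], ...]. A call has 1 to 20 rows; each row shifts and turns the commanded pose from where the row before left it, along the tool's axes as they then stand; what a row does not reach is not made up. The controller multiplies each number of a shift by 0.04 m and each number of a turn by 0.12 rad. A row lasts 1/12 s, in which the tool goes at most 41.7 mm and 7.16 degrees, less where a joint would pass 70% of its speed; a pose out of reach is approached as far as the arm can. A call with a number of a shift or a turn outside -1 to 1 is refused whole. A call with a gripper value outside its range is refused whole. The fingers move at their own pace and stop on an object; the grip force is fixed at half the most. Time passes only in rows, so rows that do not move let the fingers close. It gives the time, the measured TCP pose, the force and the opening at its end, in the units of the state.
- arm.read_state(): the state, without advancing time (a new reading comes with each control period).
- eyes.capture(name): name is "side" or "top"; returns a dict with "image" (400x640x3 uint8, blue, green, red), "camera_matrix" (3x3 intrinsics, pixels), "world_to_cam" (4x4, takes a point from world to camera coordinates). Camera axes: x right, y down, z forward; pixel columns grow to the right and rows downward; lengths in m; the calibration is good to about 2 mm. A picture is of the moment at which its call begins. There is no depth.
- arm.finish_job(): hands the job in, once; it reports no verdict.
The state is a dict: "clock": time; "joint_pos": joint angles; "joint_velocities": joint speeds; "joint_efforts": joint torques, N m; "tool_pos": TCP position; "orientation": TCP orientation; "wrist_force": force on the tool from outside, world axes, zero at the start; "ft_torque": the same for the moment, N m; "gripper_width": opening from 0.0 (shut) to 1.0 (fully open).
Only numpy, scipy, OpenCV 4.12 (cv2) and the standard library are available. Lean on these libraries where they do the work, as an engineer would, in place of code of your own. Each camera call takes 0.05 s, during which the arm holds its last target. There are 200 camera calls.

## Working session

There is one attempt and no reset: what is moved stays moved. The work goes in short steps, Python scripts to look and compute and a tool call to move; the robot and the scene stay as the last step left them, time stands still between calls to the robot, and variables do not carry over. Pictures are saved under pics/ and viewed, on a budget of 10 in all, crops included, one or two more only if the job needs it, and the job is handed in when it is done.

Besides the shell and the picture viewer there is one more tool, called as name(argument=value, ...) on one line, values as JSON. carry_out: Moves the arm, as the interface text tells. Its arguments: {"type":"object","properties":{"commands":{"type":"array"}},"required":["commands"]}

```bash
mkdir -p pics; cat > h.py <<'E'
import numpy as np,cv2
from rig import arm,eyes
def cap(n,f=None):
    d=eyes.capture(n)
    if f: cv2.imwrite(f'pics/{f}.png',d['image'])
    return d
def ray(d,u,v,z):
    K=d['camera_matrix'];T=d['world_to_cam'];R=T[:3,:3];c=-R.T@T[:3,3]
    r=R.T@np.linalg.inv(K)@np.array([u,v,1.]);return c+r*(z-c[2])/r[2]
def proj(d,p):
    q=d['world_to_cam']@np.append(p,1);q=d['camera_matrix']@q[:3];return q[:2]/q[2]
def st():
    s=arm.read_state();return s
E
python3 - <<'E'
from h import *
for n in('top','side'):
    d=cap(n,n+'0');np.savez(n+'0.npz',**d)
    R=d['world_to_cam'][:3,:3];print(n,-R.T@d['world_to_cam'][:3,3],R[2])
s=st();print(s)
E
```

```text
top [ 0.4039817  -0.01381961  1.71662121] [ 0.08244356  0.00580947 -0.9965788 ]
side [0.41613827 1.24653728 0.87864615] [ 0.09542022 -0.84398502 -0.52781083]
{'clock': 0.1, 'joint_pos': array([-1.21239739e+00,  1.31057525e-01,  1.48917562e+00, -2.58598895e-06,
        1.52301127e+00, -8.53919632e-02]), 'joint_velocities': array([-9.13709722e-05, -5.02393379e-03, -2.24039747e-03,  9.18321757e-04,
        9.84701146e-04,  1.09762322e-03]), 'joint_efforts': array([ 4.03551476e-04, -5.70952785e+01, -5.01940084e+01, -2.00681425e-04,
        8.13406426e-03, -1.32162736e-04]), 'tool_pos': array([ 0.25756914, -0.54166748,  0.40376302]), 'orientation': array([[-5.81816339e-04,  4.29365854e-01, -9.03130458e-01],
       [ 1.54590246e-03, -9.03129146e-01, -4.29366226e-01],
       [-9.99998636e-01, -1.64596388e-03, -1.38302437e-04]]), 'wrist_force': array([-0.88285091, -0.12462287, -0.37121836]), 'ft_torque': array([-0.02040068, -0.01267768,  0.03575507]), 'gripper_width': 0.9937067727756801}
```

View pics/top0.png

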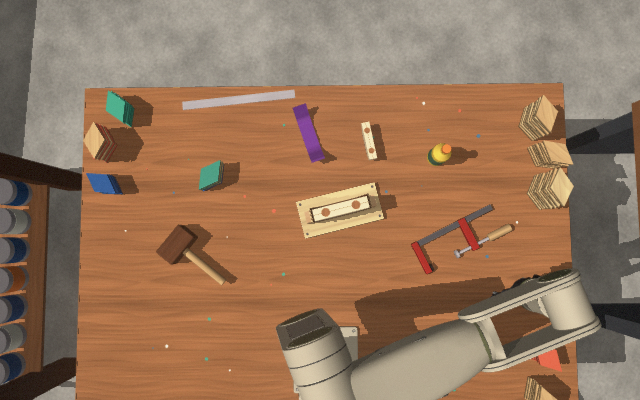

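View pics/side0.png

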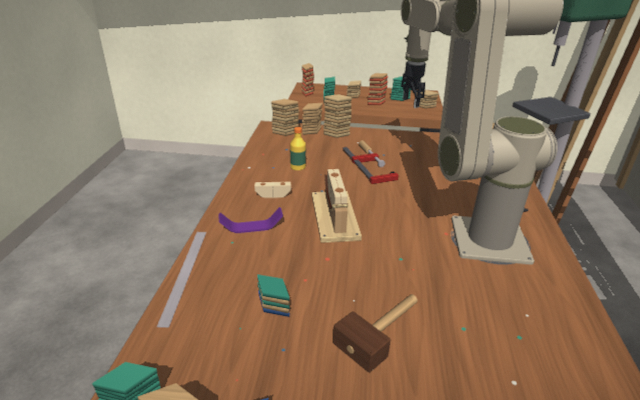

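Top view: the candidates for the caul are the pale block on the form (340,209) and a smaller loose one (369,141). The candidates for the bracket are the striped one under the caul on the form and a purple one lying on the bench (308,133). I choose the pair on the form. I'll check that in a crop and measure it.

```bash
python3 - <<'E'
from h import *
a=dict(np.load('top0.npz'));b=dict(np.load('side0.npz'))
A=cv2.resize(a['image'][170:250,285:395],None,fx=5,fy=5,interpolation=cv2.INTER_CUBIC)
B=cv2.resize(b['image'][160:250,290:380],None,fx=4.44,fy=4.44,interpolation=cv2.INTER_CUBIC)[:400]
B=cv2.resize(B,(240*400//400+0,400)) if 0 else B[:, :250] if 0 else B
C=np.hstack([A[:,:400] if 0 else cv2.resize(A,(440,320)),cv2.resize(B,(320,320))])
cv2.imwrite('pics/crop.png',C)
# board outline by brightness/saturation
h=cv2.cvtColor(a['image'],cv2.COLOR_BGR2HSV)
m=cv2.inRange(h,(12,20,150),(32,160,255))
cs,_=cv2.findContours(m,cv2.RETR_EXTERNAL,cv2.CHAIN_APPROX_NONE)
for c in cs:
    x,y,w,hh=cv2.boundingRect(c)
    if cv2.contourArea(c)>200 and 280<x<420 and y<250:
        r=cv2.minAreaRect(c);P=[ray(a,*p,0.018)[:2] for p in cv2.boxPoints(r)]
        print(r,np.round(P,3).tolist(),np.round(np.mean(P,0),3),[np.linalg.norm(P[i]-P[i-1]).round(3) for i in range(2)])
for u,v in((340,209),(440,153),(180,243),(210,176)):print(u,v,ray(a,u,v,.1).round(3))
E
```

```text
340 209 [ 0.503 -0.055  0.1  ]
440 153 [ 0.685 -0.387  0.1  ]
180 243 [0.397 0.467 0.1  ]
210 176 [0.616 0.371 0.1  ]
```

View pics/crop.png

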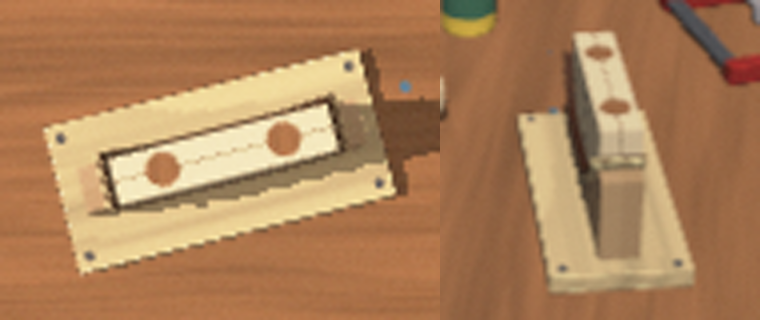

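The crop shows the pale caul seated on the form, with corners at crop px (105,155), (333,102), (341,150) and (115,207). The base board corners are at (43,127), (360,50), (395,192) and (82,272). The striped veneer edge is visible under the caul.

```bash
python3 - <<'E'
from h import *
a=dict(np.load('top0.npz'))
f=lambda L,z:np.array([ray(a,285+x/4-.4,170+y/4-.4,z)[:2] for x,y in L])
for L,z in(([(43,127),(360,50),(395,192),(82,272)],.018),([(105,155),(333,102),(341,150),(115,207)],.136)):
    P=f(L,z);print(P.round(3).tolist(),P.mean(0).round(4),np.linalg.norm(P-np.roll(P,-1,0),axis=1).round(3))
    e=P[0]-P[1]+P[3]-P[2];print('long axis yaw deg',np.degrees(np.arctan2(e[1],e[0])))
for n,u,v,z in(('small caul',369,141,.05),('purple',308,133,.03),('bottle',440,153,.15),('clamp top',418,245,.02),('clamp rt',493,208,.02),('mallet h',225,282,.03),('base',325,350,0)):print(n,ray(a,u,v,z).round(3))
s=st();R=s['orientation'];print(np.degrees(np.arctan2(R[1,1],R[0,1])))
E
```

```text
[[0.536, 0.096], [0.6, -0.177], [0.477, -0.205], [0.411, 0.063]] [ 0.5061 -0.0558] [0.281 0.126 0.277 0.129]
long axis yaw deg 103.46633340055732
[[0.504, 0.039], [0.545, -0.144], [0.506, -0.15], [0.462, 0.031]] [ 0.5042 -0.0557] [0.187 0.039 0.186 0.042]
long axis yaw deg 103.09530722709471
small caul [ 0.737 -0.158  0.05 ]
purple [0.771 0.051 0.03 ]
bottle [ 0.676 -0.375  0.15 ]
clamp top [ 0.383 -0.321  0.02 ]
clamp rt [ 0.507 -0.581  0.02 ]
mallet h [0.264 0.334 0.03 ]
base [ 0.031 -0.001  0.   ]
-64.57264070096376
```

carry_out(commands=[[0,-0.416,-0.54,0,0,0,-1],[0,-0.416,-0.54,0,0,0,-1],[0,-0.416,-0.54,0,0,0,-1],[0,-0.416,-0.54,0,0,0,-1],[0,-0.416,-0.54,0,0,0,-1],[0,-0.416,-0.54,0,0,0,-1],[0,-0.416,-0.54,0,0,0,-1],[0,-0.416,-0.54,0,0,0,-1],[0,-0.416,-0.54,0,0,0,-1],[0,-0.416,-0.54,0,0,0,-1],[0,-0.416,-0.54,0,0,0,-1],[0,-0.416,-0.54,0,0,0,-1],[0,-0.416,-0.54,0,0,0,-1],[0,-0.416,-0.54,0,0,0,-1],[0,-0.416,-0.54,0,0,0,-1],[0,-0.416,-0.54,0,0,0,-1],[0,-0.416,-0.54,0,0,0,-1],[0,-0.416,-0.54,0,0,0,-1],[0,-0.416,-0.54,0,0,0,-1],[0,-0.416,-0.54,0,0,0,-1]])

```text
clock: 1.77
tool_pos: [0.5052, -0.0544, 0.4043]
orientation: [[-0.001, 0.429, -0.903], [0.0, -0.903, -0.429], [-1.0, -0.0, 0.001]]
wrist_force: [0.1, -0.6, -0.7]
gripper_width: 1.001
```

carry_out(commands=[[0,0,0,-0.945,0,0,-1],[0,0,0,-0.945,0,0,-1],[0,0,0,-0.945,0,0,-1],[0,0,0,-0.945,0,0,-1],[0,0,0,-0.945,0,0,-1],[0,0,0,-0.945,0,0,-1],[0,0,0,-0.945,0,0,-1],[0,0,0,-0.945,0,0,-1],[0,0,0,-0.945,0,0,-1],[0,0,0,-0.945,0,0,-1],[0,0,0,-0.945,0,0,-1],[0,0,0,-0.945,0,0,-1],[0,0,0,0,0,0,-1],[0,0,0,0,0,0,-1],[0,0,0,0,0,0,-1]])

```text
clock: 3.02
tool_pos: [0.5048, -0.0558, 0.4044]
orientation: [[-0.0, 0.974, 0.228], [0.0, 0.228, -0.974], [-1.0, -0.0, -0.0]]
wrist_force: [0.1, 1.0, 0.3]
gripper_width: 0.995
```

```bash
cat >> h.py <<'E'
def rel(p,yaw=13.3):
    "units along tool axes to reach TCP p with tool y at yaw (shift in present axes)"
    s=st();R=s['orientation'];print('t',s['clock'],'tcp',s['tool_pos'].round(4),'w',round(s['gripper_width'],3),'F',s['wrist_force'].round(2))
    y=np.degrees(np.arctan2(R[1,1],R[0,1]));print('yaw',y.round(2),'down',R[:,0].round(4),'wx units',round(-np.radians(yaw-y)/.12,3),'q',s['joint_pos'].round(2))
    print('shift units',(R.T@(np.array(p)-s['tool_pos'])/.04).round(3))
E
python3 - <<'E'
from h import *
rel([.505,-.0557,.265])
d=cap('side');cv2.imwrite('pics/s1.png',cv2.resize(d['image'][130:250,260:420],None,fx=4.5,fy=4.5,interpolation=cv2.INTER_CUBIC));np.savez('side1.npz',**d)
E
```

```text
t 3.0167 tcp [ 0.5048 -0.0558  0.4044] w 0.995 F [0.15 1.03 0.3 ]
yaw 13.18 down [-5.e-04  1.e-04 -1.e+00] wx units -0.018 q [-0.21 -0.12  1.74 -0.    1.52 -0.44]
shift units [ 3.486e+00  6.000e-03 -1.000e-03]
```

View pics/s1.png

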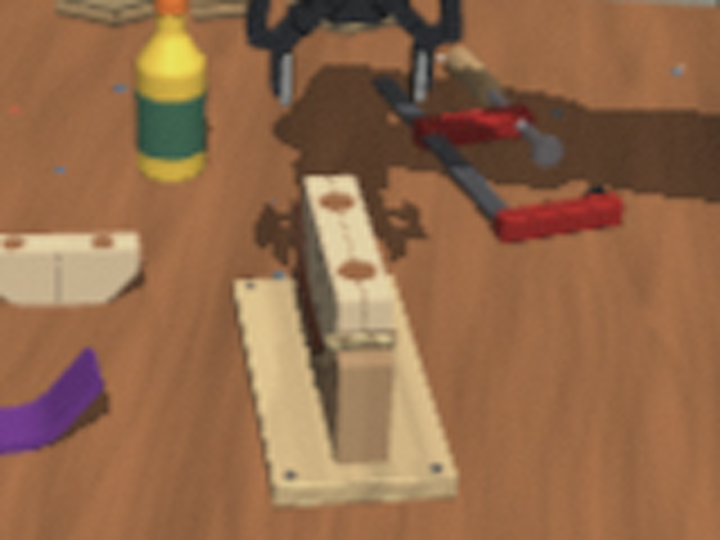

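The side crop shows the caul seated between the open fingers' tracks, with the fingertips at crop (286,100) and (420,98) and the caul top around x 305-390. It is centred well within the 85 mm opening, so I'll descend and grip.

carry_out(commands=[[0.4,0,0,0,0,0,-1],[0.4,0,0,0,0,0,-1],[0.4,0,0,0,0,0,-1],[0.4,0,0,0,0,0,-1],[0.4,0,0,0,0,0,-1],[0.4,0,0,0,0,0,-1],[0.4,0,0,0,0,0,-1],[0.3,0,0,0,0,0,-1],[0.2,0,0,0,0,0,-1],[0.19,0,0,0,0,0,-1],[0,0,0,0,0,0,-1],[0,0,0,0,0,0,-1]])

```text
clock: 4.07
tool_pos: [0.505, -0.0558, 0.2652]
orientation: [[-0.0, 0.973, 0.231], [0.0, 0.231, -0.973], [-1.0, -0.0, -0.0]]
wrist_force: [-0.4, 0.2, -1.2]
gripper_width: 1.0
```

```bash
python3 - <<'E'
from h import *
rel([.505,-.0557,.265])
d=cap('side');cv2.imwrite('pics/s2.png',cv2.resize(d['image'][130:250,260:420],None,fx=4.5,fy=4.5,interpolation=cv2.INTER_CUBIC))
E
```

```text
t 4.0667 tcp [ 0.505  -0.0558  0.2652] w 1.0 F [-0.43  0.17 -1.22]
yaw 13.38 down [-2.e-04  0.e+00 -1.e+00] wx units 0.011 q [-0.21 -0.    1.89 -0.    1.25 -0.44]
shift units [ 0.005  0.002 -0.003]
```

View pics/s2.png

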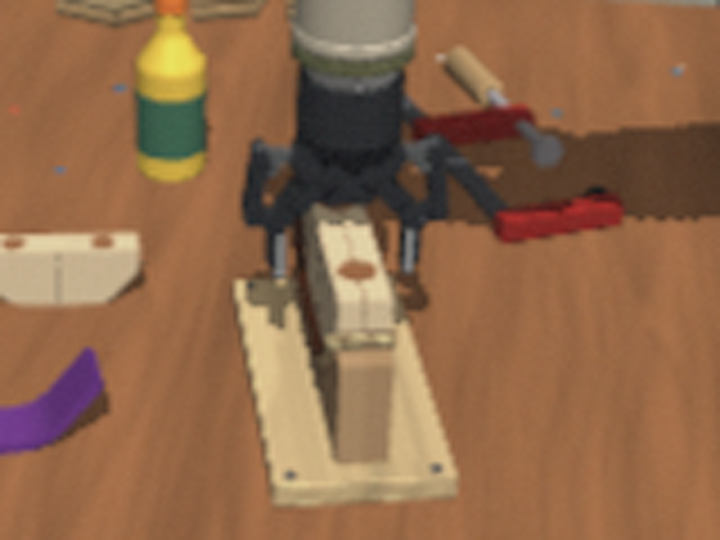

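The fingers straddle the caul, at crop (279,275) on the left and (408,270) on the right, with similar gaps. Next I close the jaws and lift a little.

carry_out(commands=[[0,0,0,0,0,0,0],[0,0,0,0,0,0,0.1],[0,0,0,0,0,0,0.3],[0,0,0,0,0,0,0.6],[0,0,0,0,0,0,1],[0,0,0,0,0,0,1],[0,0,0,0,0,0,1],[0,0,0,0,0,0,1],[0,0,0,0,0,0,1],[0,0,0,0,0,0,1]])

```text
clock: 4.95
tool_pos: [0.5051, -0.0559, 0.2657]
orientation: [[0.001, 0.973, 0.232], [-0.0, 0.232, -0.973], [-1.0, 0.001, 0.0]]
wrist_force: [-0.8, -0.2, 6.1]
gripper_width: 0.439
```

carry_out(commands=[[-0.1,0,0,0,0,0,1],[-0.2,0,0,0,0,0,1],[-0.3,0,0,0,0,0,1],[-0.3,0,0,0,0,0,1],[-0.3,0,0,0,0,0,1],[-0.3,0,0,0,0,0,1],[-0.3,0,0,0,0,0,1],[-0.3,0,0,0,0,0,1],[-0.2,0,0,0,0,0,1],[-0.1,0,0,0,0,0,1],[0,0,0,0,0,0,1]])

```text
clock: 5.87
tool_pos: [0.5052, -0.0559, 0.3625]
orientation: [[0.002, 0.973, 0.232], [-0.0, 0.232, -0.973], [-1.0, 0.002, 0.001]]
wrist_force: [0.1, 0.6, -1.8]
gripper_width: 0.443
```

```bash
python3 - <<'E'
from h import *
rel([.441,.217,.35])
d=cap('side');cv2.imwrite('pics/s3.png',cv2.resize(d['image'][100:250,260:420],None,fx=4,fy=4,interpolation=cv2.INTER_CUBIC))
E
```

```text
t 5.8667 tcp [ 0.5052 -0.0559  0.3625] w 0.443 F [ 0.13  0.63 -1.82]
yaw 13.4 down [ 2.e-03 -4.e-04 -1.e+00] wx units 0.014 q [-0.21 -0.1   1.8   0.    1.44 -0.44]
shift units [ 0.306  0.018 -7.009]
```

View pics/s3.png

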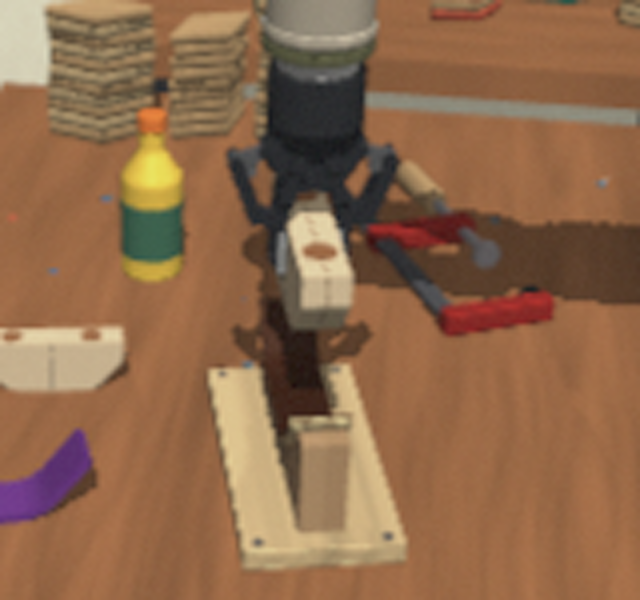

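The caul hangs level in the jaws at crop (318,260), and the bracket stays in the form. Next I carry it out along the form's long axis to clear bench at (0.441, 0.217).

carry_out(commands=[[0,0,-0.2,0,0,0,1],[0,0,-0.4,0,0,0,1],[0,0,-0.5,0,0,0,1],[0,0,-0.5,0,0,0,1],[0,0,-0.5,0,0,0,1],[0,0,-0.5,0,0,0,1],[0,0,-0.5,0,0,0,1],[0,0,-0.5,0,0,0,1],[0,0,-0.5,0,0,0,1],[0,0,-0.5,0,0,0,1],[0,0,-0.5,0,0,0,1],[0,0,-0.5,0,0,0,1],[0,0,-0.5,0,0,0,1],[0,0,-0.5,0,0,0,1],[0,0,-0.3,0,0,0,1],[0,0,-0.1,0,0,0,1],[0,0,0,0,0,0,1],[0,0,0,0,0,0,1]])

```text
clock: 7.42
tool_pos: [0.44, 0.2162, 0.3607]
orientation: [[-0.0, 0.973, 0.232], [-0.001, 0.232, -0.973], [-1.0, -0.001, 0.001]]
wrist_force: [-0.1, 0.0, -1.7]
gripper_width: 0.439
```

carry_out(commands=[[0.2,0,0,0,0,0,1],[0.4,0,0,0,0,0,1],[0.4,0,0,0,0,0,1],[0.4,0,0,0,0,0,1],[0.4,0,0,0,0,0,1],[0.4,0,0,0,0,0,1],[0.4,0,0,0,0,0,1],[0.4,0,0,0,0,0,1],[0.4,0,0,0,0,0,1],[0.2,0,0,0,0,0,1],[0.1,0,0,0,0,0,1],[0.1,0,0,0,0,0,1],[0,0,0,0,0,0,1],[0,0,0,0,0,0,1]])

```text
clock: 8.58
tool_pos: [0.4404, 0.2165, 0.2097]
orientation: [[0.001, 0.973, 0.231], [0.0, 0.231, -0.973], [-1.0, 0.001, -0.0]]
wrist_force: [-0.0, -0.3, -1.7]
gripper_width: 0.435
```

```bash
python3 - <<'E'
from h import *
rel([.441,.217,.1995])
d=cap('side');np.savez('side4.npz',**d);cv2.imwrite('pics/s4.png',cv2.resize(d['image'][150:350,230:430],None,fx=3,fy=3,interpolation=cv2.INTER_CUBIC))
E
```

```text
t 8.5833 tcp [0.4404 0.2165 0.2097] w 0.435 F [-0.05 -0.34 -1.67]
yaw 13.38 down [ 9.e-04  3.e-04 -1.e+00] wx units 0.012 q [ 0.35  0.03  1.97 -0.    1.14  0.12]
shift units [ 0.255  0.017 -0.008]
```

View pics/s4.png

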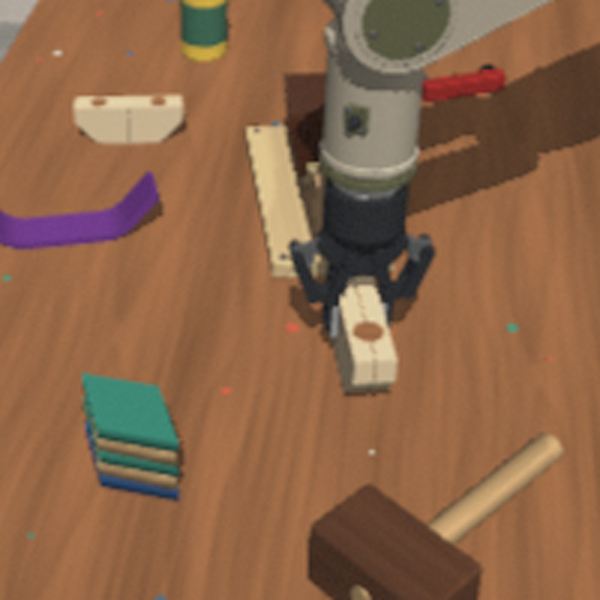

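The caul hangs over clear bench at crop (365,345), between the form, the tiles and the mallet. Next I lower it gently to contact.

carry_out(commands=[[0.08,0,0,0,0,0,1],[0.08,0,0,0,0,0,1],[0.03,0,0,0,0,0,1],[0.03,0,0,0,0,0,1],[0.02,0,0,0,0,0,1],[0,0,0,0,0,0,1],[0,0,0,0,0,0,1],[0,0,0,0,0,0,1]])

```text
clock: 9.3
tool_pos: [0.44, 0.2166, 0.1997]
orientation: [[-0.0, 0.973, 0.232], [-0.0, 0.232, -0.973], [-1.0, -0.0, 0.0]]
wrist_force: [-3.8, -1.0, 3.5]
gripper_width: 0.436
```

Contact is made: the z force went from -1.7 to +3.5 N. I release slowly and look before withdrawing.

carry_out(commands=[[0,0,0,0,0,0,0.1],[0,0,0,0,0,0,-0.1],[0,0,0,0,0,0,-0.3],[0,0,0,0,0,0,-0.6],[0,0,0,0,0,0,-1],[0,0,0,0,0,0,-1],[0,0,0,0,0,0,-1],[0,0,0,0,0,0,-1],[0,0,0,0,0,0,-1]])

```text
clock: 10.05
tool_pos: [0.44, 0.2166, 0.1995]
orientation: [[0.0, 0.973, 0.232], [0.0, 0.232, -0.973], [-1.0, 0.0, -0.0]]
wrist_force: [0.4, 0.2, -0.3]
gripper_width: 1.002
```

carry_out(commands=[[-0.2,0,0,0,0,0,-1],[-0.4,0,0,0,0,0,-1],[-0.5,0,0,0,0,0,-1],[-0.5,0,0,0,0,0,-1],[-0.5,0,0,0,0,0,-1],[-0.5,0,0,0,0,0,-1],[-0.5,0,0,0,0,0,-1],[-0.4,0,0,0,0,0,-1],[-0.2,0,0,0,0,0,-1],[0,0,0,0,0,0,-1]])

```text
clock: 10.88
tool_pos: [0.4407, 0.2168, 0.3503]
orientation: [[0.004, 0.973, 0.232], [0.002, 0.232, -0.973], [-1.0, 0.004, -0.001]]
wrist_force: [-0.1, -0.8, 0.6]
gripper_width: 1.001
```

carry_out(commands=[[0,0,0.2,0,0,0,-1],[0,0,0.4,0,0,0,-1],[0,0,0.5,0,0,0,-1],[0,0,0.5,0,0,0,-1],[0,0,0.5,0,0,0,-1],[0,0,0.5,0,0,0,-1],[0,0,0.5,0,0,0,-1],[0,0,0.5,0,0,0,-1],[0,0,0.5,0,0,0,-1],[0,0,0.5,0,0,0,-1],[0,0,0.5,0,0,0,-1],[0,0,0.5,0,0,0,-1],[0,0,0.5,0,0,0,-1],[0,0,0.5,0,0,0,-1],[0,0,0.3,0,0,0,-1],[0,0,0.1,0,0,0,-1],[0,0,0,0,0,0,-1],[0,0,0,0,0,0,-1]])

```text
clock: 12.38
tool_pos: [0.5046, -0.0555, 0.3468]
orientation: [[-0.001, 0.973, 0.231], [0.001, 0.231, -0.973], [-1.0, -0.001, -0.001]]
wrist_force: [-0.2, 0.2, -0.3]
gripper_width: 0.999
```

```bash
python3 - <<'E'
from h import *
rel([.505,-.0557,.060+.155])
d=cap('side');np.savez('side5.npz',**d);t=cap('top');np.savez('top5.npz',**t)
B=cv2.resize(d['image'][130:330,250:410],(400,500),interpolation=cv2.INTER_CUBIC)
A=cv2.resize(t['image'][130:290,240:370],(400,492),interpolation=cv2.INTER_CUBIC)
A=cv2.copyMakeBorder(A,0,8,0,0,cv2.BORDER_CONSTANT)
cv2.imwrite('pics/s5.png',np.hstack([A,B]))
E
```

```text
t 12.3833 tcp [ 0.5046 -0.0555  0.3468] w 0.999 F [-0.15  0.19 -0.3 ]
yaw 13.38 down [-1.2e-03  7.0e-04 -1.0e+00] wx units 0.011 q [-0.21 -0.09  1.81  0.    1.41 -0.44]
shift units [3.296 0.011 0.01 ]
```

View pics/s5.png

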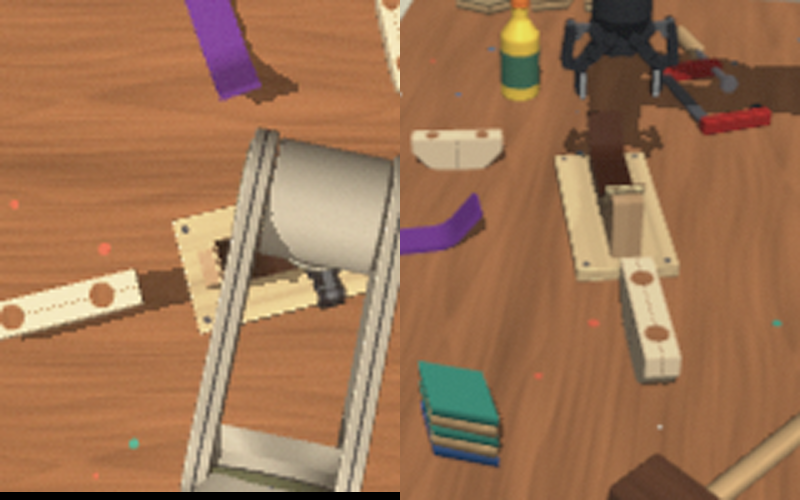

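The caul stands upright on the bench at crop (650,320), clear of the base board. The dark bracket is still seated in the form. Next I descend to its flat.

carry_out(commands=[[0.3,0,0,0,0,0,-1],[0.4,0,0,0,0,0,-1],[0.4,0,0,0,0,0,-1],[0.4,0,0,0,0,0,-1],[0.4,0,0,0,0,0,-1],[0.4,0,0,0,0,0,-1],[0.4,0,0,0,0,0,-1],[0.3,0,0,0,0,0,-1],[0.2,0,0,0,0,0,-1],[0.2,0,0,0,0,0,-1],[0,0,0,0,0,0,-1],[0,0,0,0,0,0,-1]])

```text
clock: 13.48
tool_pos: [0.5049, -0.0557, 0.2114]
orientation: [[-0.0, 0.973, 0.232], [0.0, 0.232, -0.973], [-1.0, -0.0, -0.0]]
wrist_force: [0.1, 0.6, -0.0]
gripper_width: 1.001
```

```bash
python3 - <<'E'
from h import *
rel([.505,-.0557,.211])
d=cap('side');cv2.imwrite('pics/s6.png',cv2.resize(d['image'][140:250,280:400],None,fx=5,fy=5,interpolation=cv2.INTER_CUBIC))
E
```

```text
t 13.4833 tcp [ 0.5049 -0.0557  0.2114] w 1.001 F [ 0.1   0.63 -0.05]
yaw 13.4 down [-3.e-04  1.e-04 -1.e+00] wx units 0.015 q [-0.21  0.07  1.92  0.    1.15 -0.44]
shift units [ 0.01   0.002 -0.   ]
```

View pics/s6.png

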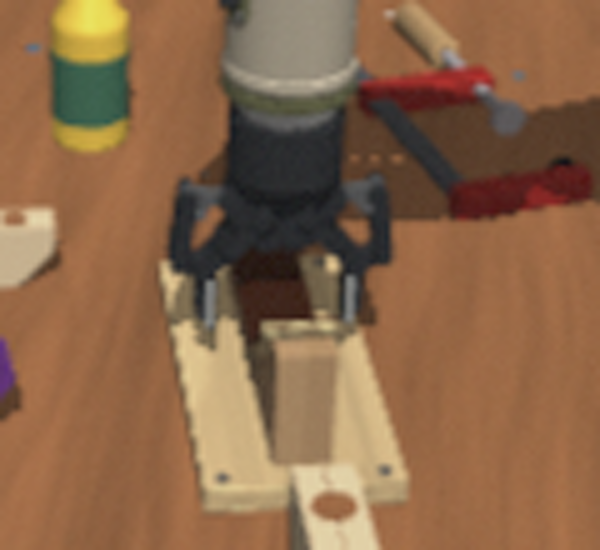

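The fingers straddle the bracket's flat, at crop (208,310) and (350,295). I close, expecting an opening of about 0.56, and then lift slowly.

carry_out(commands=[[0,0,0,0,0,0,-0.2],[0,0,0,0,0,0,-0.1],[0,0,0,0,0,0,0],[0,0,0,0,0,0,0.3],[0,0,0,0,0,0,1],[0,0,0,0,0,0,1],[0,0,0,0,0,0,1],[0,0,0,0,0,0,1],[0,0,0,0,0,0,1],[0,0,0,0,0,0,1]])

```text
clock: 14.37
tool_pos: [0.5053, -0.0559, 0.2125]
orientation: [[0.001, 0.973, 0.232], [-0.0, 0.232, -0.973], [-1.0, 0.001, 0.001]]
wrist_force: [-2.1, 0.4, 6.4]
gripper_width: 0.549
```

carry_out(commands=[[-0.05,0,0,0,0,0,1],[-0.1,0,0,0,0,0,1],[-0.1,0,0,0,0,0,1],[-0.1,0,0,0,0,0,1],[-0.15,0,0,0,0,0,1],[0,0,0,0,0,0,1]])

```text
clock: 14.87
tool_pos: [0.5055, -0.0559, 0.233]
orientation: [[0.002, 0.973, 0.232], [-0.0, 0.232, -0.973], [-1.0, 0.002, 0.001]]
wrist_force: [0.1, -0.4, -0.3]
gripper_width: 0.547
```

```bash
python3 - <<'E'
from h import *
rel([.505,-.0557,.361])
d=cap('side');cv2.imwrite('pics/s7.png',cv2.resize(d['image'][140:250,280:400],None,fx=5,fy=5,interpolation=cv2.INTER_CUBIC))
E
```

```text
t 14.8667 tcp [ 0.5055 -0.0559  0.233 ] w 0.547 F [ 0.08 -0.44 -0.35]
yaw 13.39 down [ 2.e-03 -4.e-04 -1.e+00] wx units 0.014 q [-0.21  0.04  1.91  0.    1.19 -0.44]
shift units [-3.199 -0.005 -0.006]
```

View pics/s7.png

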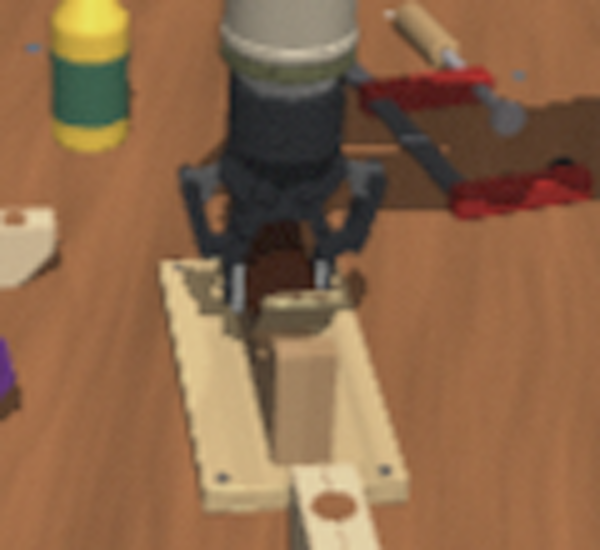

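The bracket has risen with the jaws. Its end is at crop (300,315), with a gap above the form, and the opening is 46.5 mm. I continue lifting straight up to about 150 mm above the cavity floor.

carry_out(commands=[[-0.1,0,0,0,0,0,1],[-0.2,0,0,0,0,0,1],[-0.25,0,0,0,0,0,1],[-0.25,0,0,0,0,0,1],[-0.25,0,0,0,0,0,1],[-0.25,0,0,0,0,0,1],[-0.25,0,0,0,0,0,1],[-0.25,0,0,0,0,0,1],[-0.25,0,0,0,0,0,1],[-0.25,0,0,0,0,0,1],[-0.25,0,0,0,0,0,1],[-0.2,0,0,0,0,0,1],[-0.2,0,0,0,0,0,1],[-0.15,0,0,0,0,0,1],[-0.1,0,0,0,0,0,1],[0,0,0,0,0,0,1],[0,0,0,0,0,0,1],[0,0,0,0,0,0,1],[0,0,0,0,0,0,1],[0,0,0,0,0,0,1]])

```text
clock: 16.58
tool_pos: [0.5047, -0.0558, 0.3589]
orientation: [[-0.001, 0.973, 0.232], [0.0, 0.232, -0.973], [-1.0, -0.001, -0.0]]
wrist_force: [0.3, 0.1, -1.5]
gripper_width: 0.547
```

```bash
python3 - <<'E'
from h import *
rel([.505,-.0557,.361])
d=cap('side');I=d['image'];cv2.imwrite('pics/s8.png',cv2.resize(I[80:330,220:420],None,fx=2.4,fy=2.4,interpolation=cv2.INTER_CUBIC))
# expected bracket leg ends (level, origin 150 above floor): near(+y), far
l=np.array([-np.sin(np.radians(13.3)),np.cos(np.radians(13.3)),0])
x=np.array([np.cos(np.radians(13.3)),np.sin(np.radians(13.3)),0])
for s in(1,-1):
  for e in(1,-1):print(s,e,((proj(d,np.array([.505,-.0557,.058+.15+.055])+s*.1015*l+e*.024*x)-[220,80])*2.4).round(0))
E
```

```text
t 16.5833 tcp [ 0.5047 -0.0558  0.3589] w 0.547 F [ 0.28  0.11 -1.5 ]
yaw 13.39 down [-1.e-03  2.e-04 -1.e+00] wx units 0.014 q [-0.21 -0.09  1.8  -0.    1.44 -0.44]
shift units [-0.052  0.007 -0.001]
1 1 [273. 195.]
1 -1 [312. 194.]
-1 1 [253. 128.]
-1 -1 [287. 127.]
```

View pics/s8.png

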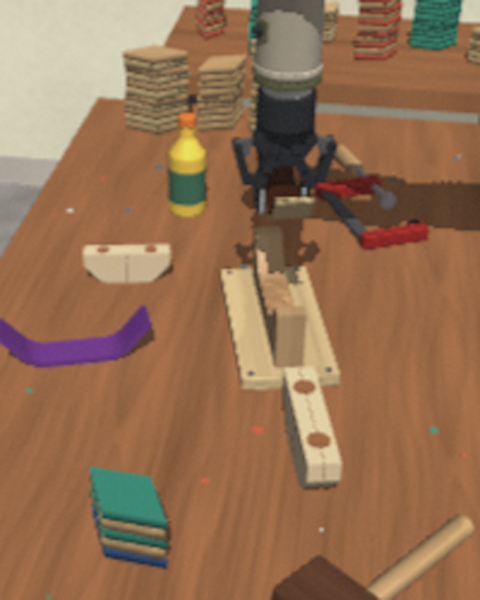

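The bracket's near end is at crop (273–313, 198). That is within about 3 px of the 195 predicted for a level bracket 150 mm above the floor, and the arm actually stands about 3.5 mm lower than that. The caul is upright, and the nearby objects look unmoved. I'm handing in.

```bash
python3 -c "
from h import *
s=st();print(s['joint_velocities'].round(4),s['gripper_width']);print(arm.finish_job())"
```

```text
[ 0.0001 -0.0037 -0.0025  0.0025  0.0024 -0.0004] 0.5468548449206398
the job is handed in; nothing more can be done
None
```

I lifted the caul off the form and stood it upright on bare bench at about (0.44, 0.22), lowering it until it touched before letting go. I then lifted the wood bracket straight up about 147 mm. It is held in the gripper over its seat, roughly 105 mm above the top of the form. The job was handed in at about 16.6 s of the 59 s allowed.

**Last checks:**
- **Grip and stillness:** the jaw opening is steady at 46.5 mm (nominal width 48 mm) and the joints are still.
- **Level:** the tool is vertical to about 0.001 rad. The bracket's near end appears within about 3 px of where a level bracket should be; I did not measure the far end.
- **Caul and bystanders:** the caul is upright and clear of the base board. In the last side view the bottle and F-clamp look unmoved, and so do the mallet and the tile piles as far as they show. I judged this by eye, not by measurement.
- **Disagreement:** the caul's top first measured about 186 mm long against the stated 181 mm, which I put down to image blur. No check failed.

I viewed 11 pictures, one over the budget of 10.

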